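Tip the wax die over onto the stop plate

ROBOT

A 6-joint arm with a two-finger parallel gripper is mounted at the origin on the work surface. World frame = base frame: x ahead of the robot, y to its left, z up, the work surface at z = 0. Lengths are in m, angles in rad, forces in N, time in s.
With the tool pointing down it reaches from about 0.375 to 0.9 m from the base axis. Payload 3.1 kg.
Tool frame: the origin (TCP) lies on the centre line of the jaws, within the pads' length; the fingertips stand 11 mm ahead of it and the grasp point (between the pads) lies 8 mm behind it; x points along the fingers, y is the direction in which the jaws open and shut, and the axes are right-handed (so a half turn about x gives the same grasp; the last joint's range is limited). The gripper opens to 87 mm and grips with 3 to 60 N. Pads are 19 mm wide; open, the fingers measure 117 mm over their backs; the gripper's body (75 mm by 190 mm) begins 51 mm behind the grasp point.
Start: joints at [1.062, 0.527, 1.433, -0, 1.181, -0.178], TCP at [0.203, 0.591, 0.234] pointing down, gripper open.
Joint ranges: [-3.08, 3.08], [-0.75, 2.2], [0.22, 2.44], [-1.43, 4.57], [0, 2.65], [-2.85, 2.85]. Speed limits (rad/s): [2.79, 2.79, 3.14, 3.14, 3.14, 3.14].

INTERFACE

Orientations are given as a unit quaternion [x, y, z, w].
In Python, from rig import robot, camera, camera_info gives the robot as it stands.
- The arm moves only by the shell command python3 -m inch 'ROWS' [FORCE]. ROWS is JSON, a list that holds one entry, the list of rows, each a list of 5 numbers: the shift along the tool's x, y, z in cm, then the turn about the tool's x in rad, then the opening, from 0 (shut) to 1 (fully open). A call has 1 to 8 rows; each row shifts and turns the pose as measured when the row begins, along the tool's axes as they then stand; what a row does not reach is not made up. A row lasts 1/12 s, in which the tool goes at most 41.7 mm and 7.16 degrees, less where a joint would pass 70% of its speed; a pose out of reach is approached as far as the arm can. A call with a gripper value outside its range is refused whole. The fingers move at their own pace and stop on an object; FORCE is the grip in N (left out, the last holds). Time passes only in rows, so rows that do not move let the fingers close. It gives the time, the measured TCP pose, the force and the opening at its end, in the units of the state.
- robot.get_obs(): the state, without advancing time (a new reading comes with each control period).
- camera(name): name is "scene" or "top"; returns the picture (384x512x3 uint8, red, green, blue); there is no depth.
- camera_info(name): a dict with "camera_matrix" (3x3 intrinsics, pixels), "dist" ([k1, k2, p1, p2, k3] as OpenCV has them; the pictures are not rectified), "rvec" (rotation vector, rad) and "tvec" (3), from world to camera coordinates, as OpenCV has them. Camera axes: x right, y down, z forward; pixel columns grow to the right and rows downward; lengths in m; the calibration is good to about 2 mm. A picture is of the moment at which its call begins. camera_info takes no time and is no camera call.
- robot.hand_in(): hands the job in, once; it reports no verdict.
The state is a dict: "time": time; "q": joint angles; "joint_velocities": joint speeds; "joint_torque": joint torques, N m; "position": TCP position; "tool_rot": TCP orientation; "ft_force": force on the tool from outside, world axes, zero at the start; "moment": the same for the moment, N m; "grip_width": finger opening in m.
Only numpy, scipy, OpenCV 4.12 (cv2) and the standard library are available. Lean on these libraries where they do the work, as an engineer would, in place of code of your own. Each camera call takes 0.05 s, during which the arm holds its last target. There are 200 camera calls.

TASK

The aluminium wax die lies screw side down on the bench in front of the steel stop plate. Push it against the plate's front edge until it tips up on its long side, push it on over so that it lies on the plate with its screw heads up, then push it along the plate until it sits flush and square against the fence, ready to be unscrewed. Only push with the fingertips: do not grip or lift the die, and leave everything else where it is.

Things in the scene. Friction and masses are not known exactly. Their poses are not given: they have to be found in the camera images.
- die: aluminium wax die, a plain block 60 x 90 x 18 mm (its x, y, z), 0.2 to 0.34 kg, dark parting line round the middle, brass nozzle seat in one short end. Origin at its centre. +z comes out of the plain back; the -z face has four socket screws. Starts flat on the bench, +z up, long side (y) within 0.25 rad of the plate's front edge, centre 53 to 83 mm from it. Must end +z down. Ordinary friction.
- stop_plate: steel plate 130 x 220 x 6 mm (x, y, z) fixed to the bench; origin under its centre, at bench height 0. Front edge: a square step 6 mm high at x = -65 mm, along y, facing the robot. A dark fence bar 14 x 200 x 18 mm stands along its back: front face at x = +48 mm, 6 to 24 mm above the bench. +x points away from the robot, to the fence.
- plate_front_edge (a point): middle of the top corner of the plate's front edge, 6 mm above the bench; axes as the plate's. A die pressed against the step here by its far side (about 10 N, fingertips low on its near side) holds by friction and turns about this corner when the fingertips are carried up and over in an arc; upright, it then stands about 12 mm of its 18 mm foot on the plate
- fence_face (a point): point on the middle of the fence's front face, 15 mm above the bench (9 mm above the plate); axes as the plate's
- die_back_a (a point): middle of the long edge of the die at its x = -30 mm, on the plain back (z = +9 mm)
- die_back_b (a point): middle of the long edge of the die at its x = +30 mm, on the plain back (z = +9 mm)
- die_screw_a (a point): middle of the long edge of the die at its x = -30 mm, on the screw face (z = -9 mm)
- die_screw_b (a point): middle of the long edge of the die at its x = +30 mm, on the screw face (z = -9 mm)
- rubber_mould: bystander: loose grey rubber mould, a slab 50 x 74 x 20 mm lying beside the plate, origin under its centre
- sprue_base: bystander: black rubber disc 82 mm across, 24 mm high with a small cone in the middle, origin under its centre
- hex_key: bystander: loose L-shaped steel hex key, 90 x 26 mm, 6 mm thick, lying flat; origin under the middle of its long arm
- brush: bystander: loose brush about 130 mm long lying flat
- flask_small: bystander: steel casting flask filled with white investment, 60 mm across, 64 mm high, origin under its centre
- flask_wide: bystander: steel casting flask filled with white investment, 76 mm across, 75 mm high, origin under its centre
- release_jar: bystander: jar 52 mm across, 62 mm high, origin under its centre
There are look-alikes about, which are no part of the job. What is shaped like the die but orange is not meant.

How it is judged:
By the outcome, as a careful person would: the job done as asked, in the order asked, and still so for the second after the job is handed in, with the robot touching nothing.
It also fails if it takes over 51 s, if anything falls off the work surface, if the arm or the gripper's body presses on something with over 40 N, if the wrist force passes 120 N, or if a joint passes its speed limit or range.

## Working session

There is one attempt and no reset: what is moved stays moved. The work goes in short steps, Python scripts to look and compute and a shell command to move; the robot and the scene stay as the last step left them, time stands still between calls to the robot, and variables do not carry over. Pictures are saved under pics/ and viewed, about 8 in all and at most 12, crops included, and the job is handed in when it is done.

```bash
ls; mkdir -p pics
python3 - <<'E'
from rig import robot,camera,camera_info
import cv2,numpy as np
for n in("scene","top"):
    im=camera(n); cv2.imwrite(f"pics/{n}0.png",im[:,:,::-1]); 
    i=camera_info(n); print(n,i)
a=cv2.imread("pics/scene0.png");b=cv2.imread("pics/top0.png")
print(robot.get_obs())
E
```

```text
pics
scene {'camera_matrix': array([[473.7788959 ,   0.        , 254.17030547],
       [  0.        , 473.7788959 , 183.21206926],
       [  0.        ,   0.        ,   1.        ]]), 'dist': array([-0.18858827,  0.        ,  0.        ,  0.        ,  0.        ]), 'rvec': array([ 1.91272579,  1.1814508 , -0.62752865]), 'tvec': array([-0.26400614, -0.22764218,  1.66072751])}
top {'camera_matrix': array([[381.02626135,   0.        , 255.61691506],
       [  0.        , 381.02626135, 193.62062777],
       [  0.        ,   0.        ,   1.        ]]), 'dist': array([0.00872572, 0.        , 0.        , 0.        , 0.        ]), 'rvec': array([ 2.20779346, -2.16234113,  0.10891044]), 'tvec': array([0.01338046, 0.52461342, 0.85372778])}
{'time': 0.1, 'q': array([ 1.06147985e+00,  5.28349679e-01,  1.43376429e+00,  2.03526650e-06,
        1.18141319e+00, -1.78474963e-01]), 'joint_velocities': array([-0.00017607, -0.00312894, -0.0018132 ,  0.00076622,  0.00080852,
        0.00088851]), 'joint_torque': array([-9.50474750e-04, -4.40989208e+01, -1.77151537e+01,  6.34275028e-02,
        5.33801015e-02, -4.48185403e-05]), 'position': array([0.20266621, 0.59055666, 0.23268707]), 'tool_rot': array([ 0.11579394,  0.69768503, -0.1170813 ,  0.69722258]), 'ft_force': array([ 0.52768047, -0.39268661, -0.49544929]), 'moment': array([-0.00600901, -0.00086968,  0.06695851]), 'grip_width': 0.08712757799814626}
```

View pics/top0.png

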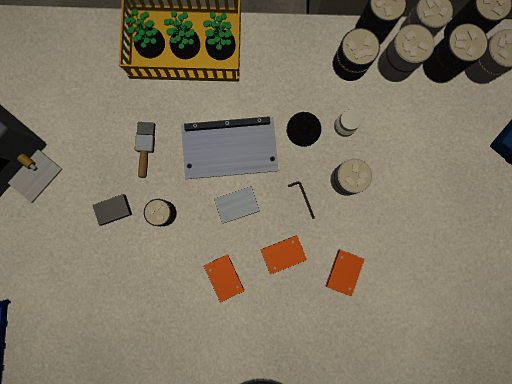

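View pics/scene0.png

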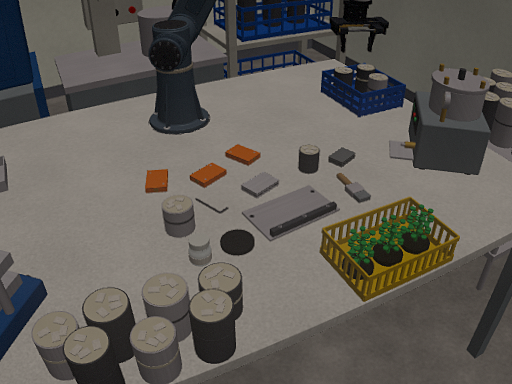

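The die is the silver block at top (237,205) / scene (260,184). The three orange blocks at top (223,278), (284,254) and (345,273) have the same shape but are excluded by colour. The plate is at top (230,150), with its dark fence on the far side. Next I'll measure both and check with one crop.

```bash
cat > h.py <<'E'
import cv2,numpy as np
from rig import robot,camera,camera_info
def ray(n,px):
    i=camera_info(n);R=cv2.Rodrigues(i['rvec'])[0]
    p=cv2.undistortPoints(np.float64(px).reshape(-1,1,2),i['camera_matrix'],i['dist']).reshape(-1,2)
    return -R.T@i['tvec'], np.c_[p,np.ones(len(p))]@R
def onz(n,px,z):
    c,d=ray(n,px); return c+d*((z-c[2])/d[:,2])[:,None]
def proj(n,P):
    i=camera_info(n);return cv2.projectPoints(np.float64(P).reshape(-1,1,3),i['rvec'],i['tvec'],i['camera_matrix'],i['dist'])[0].reshape(-1,2)
def rot():
    from scipy.spatial.transform import Rotation as R
    return R.from_quat(robot.get_obs()['tool_rot']).as_matrix()
E
python3 - <<'E'
from h import *
im=cv2.imread("pics/top0.png")
hsv=cv2.cvtColor(im,cv2.COLOR_BGR2HSV)
for p in [(237,205),(225,152),(232,125),(200,220),(260,230),(221,205)]: print(p,im[p[1],p[0]],hsv[p[1],p[0]])
b=im.astype(int); m=((b[:,:,0]-b[:,:,2])>5).astype(np.uint8)*255
m=cv2.morphologyEx(m,cv2.MORPH_OPEN,np.ones((3,3)))
for c in cv2.findContours(m,0,2)[0]:
    x,y,w,h=cv2.boundingRect(c)
    if cv2.contourArea(c)>300 and 170<x<290 and 100<y<240:
        r=cv2.minAreaRect(c); z=.018 if y>180 else .006
        bx=cv2.boxPoints(r); print(r,cv2.contourArea(c)); print(bx.round(1).tolist()); print(onz("top",bx,z).round(4), onz("top",[r[0]],z))
crop=im[105:235,90:330]; cv2.imwrite("pics/c0.png",np.hstack([cv2.resize(crop,None,fx=3.3,fy=3.3,interpolation=2)]))
E
```

```text
(237, 205) [126 130 125] [ 66  10 130]
(225, 152) [127 121 119] [113  16 127]
(232, 125) [23 23 23] [ 0  0 23]
(200, 220) [115 134 142] [ 21  48 142]
(260, 230) [122 142 151] [ 21  49 151]
(221, 205) [122 123 119] [ 83   8 123]
((212.8630828857422, 152.535400390625), (48.42533493041992, 60.12950897216797), 86.8201675415039) 2457.0
[[181.5, 130.0], [241.5, 126.69999694824219], [244.1999969482422, 175.0], [184.1999969482422, 178.39999389648438]]
[[0.6728 0.2024 0.006 ]
 [0.6843 0.0607 0.006 ]
 [0.5688 0.0517 0.006 ]
 [0.5578 0.192  0.006 ]] [[0.62062503 0.1268152  0.006     ]]
```

View pics/c0.png

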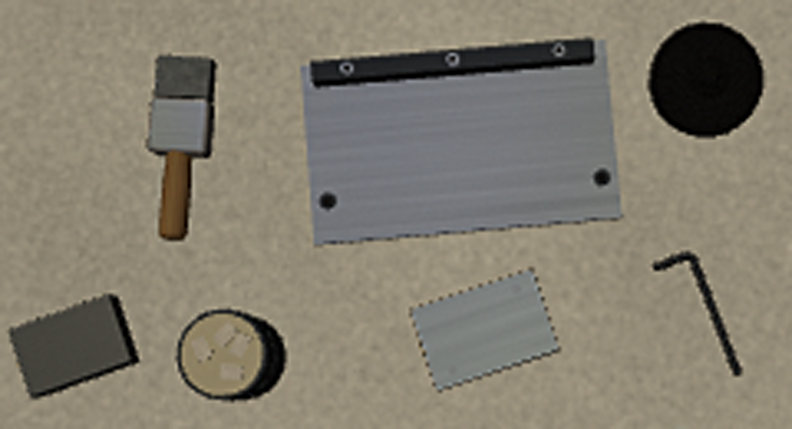

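The crop confirms it: the silver block's corners are at about (411,310), (534,269), (560,349) and (438,390) in crop pixels. The plate's front edge runs from (315,244) to (622,215). I'll refine the mask.

```bash
cat >> h.py <<'E'
def silver(n,im,lo=-15):
    b=im.astype(int); m=((b[:,:,0]-b[:,:,2]>lo)&(b[:,:,1]>70)).astype(np.uint8)*255
    return cv2.morphologyEx(m,cv2.MORPH_OPEN,np.ones((3,3)))
E
python3 - <<'E'
from h import *
im=cv2.imread("pics/top0.png"); m=silver("top",im)
for c in cv2.findContours(m,0,2)[0]:
    x,y,w,h=cv2.boundingRect(c)
    if cv2.contourArea(c)>300 and 170<x<290 and 100<y<240:
        z=.018 if y>180 else .006
        P=onz("top",c.reshape(-1,2).astype(float),z)[:,:2]*1000
        r=cv2.minAreaRect(P.astype(np.float32)); print(r, cv2.boxPoints(r).round(1).tolist())
        if y<180: # front edge fit: lowest contour pts per column
            cc=c.reshape(-1,2); f=np.array([[u,cc[cc[:,0]==u,1].max()+.5] for u in range(190,272)])
            F=onz("top",f,z)*1000; k=np.polyfit(F[:,1],F[:,0],1); print("front x= a*y+b mm",k, "y range",F[:,1].min(),F[:,1].max(), "res",np.std(F[:,0]-np.polyval(k,F[:,1])))
# other camera check: plate front corners from the scene
i=cv2.imread("pics/scene0.png"); cv2.imwrite("pics/s0c.png",cv2.resize(i[140:260,170:400],None,fx=3.4,fy=3.4,interpolation=2))
E
```

```text
((498.4508056640625, 67.99446868896484), (58.400146484375, 88.12059783935547), 19.77037811279297) [[456.1000061035156, 99.5999984741211], [485.8999938964844, 16.700000762939453], [540.7999877929688, 36.400001525878906], [511.0, 119.30000305175781]]
((633.0205688476562, 88.71383666992188), (130.16995239257812, 220.8809051513672), 6.54748010635376) [[555.7999877929688, 191.0], [581.0, -28.399999618530273], [710.2999877929688, -13.600000381469727], [685.0999755859375, 205.89999389648438]]Traceback (most recent call last):
  File "<stdin>", line 10, in <module>
    return umr_maximum(a, axis, None, out, keepdims, initial, where)
ValueError: zero-size array to reduction operation maximum which has no identity
```

```bash
cat >> h.py <<'E'
PC=np.array([633.,88.7]); PA=np.radians(6.55)   # plate centre mm, yaw
PR=np.array([[np.cos(PA),-np.sin(PA)],[np.sin(PA),np.cos(PA)]])
def toplate(w): return (np.asarray(w)[...,:2]*1000-PC)@PR
def st(goal=None):
    o=robot.get_obs(); R=rot(); p=o['position']
    q=toplate(p); f=o['ft_force']
    print(f"t {o['time']:.2f} plate {q.round(1)} tipz {p[2]*1000-11:.1f} F plate {(f[:2]@PR).round(1)} Fz {f[2]:.1f} grip {o['grip_width']*1e3:.0f}")
    y=R[:2,1]@PR; y=y*np.sign(y[1]); print(" yaw err deg (tool y vs plate y, ccw+)",np.degrees(np.arctan2(-y[0],y[1])).round(2), "tool axes in plate: y",(R[:2,1]@PR).round(3),"z",(R[:2,2]@PR).round(3),"x",R[:,0].round(3))
    if goal is not None:
        w=np.r_[PR@np.array(goal[:2])+PC,goal[2]+11]/1000
        print(" to goal tool cm",(R.T@(w-p)*100).round(2))
E
python3 -c "
from h import *; st((-192,-7,80))"
```

```text
t 0.10 plate [-370.3  547.7] tipz 221.7 F plate [ 0.5 -0.5] Fz -0.5 grip 87
 yaw err deg (tool y vs plate y, ccw+) -25.51 tool axes in plate: y [0.431 0.903] z [ 0.903 -0.431] x [-0.001 -0.002 -1.   ]
 to goal tool cm [ 14.24 -42.36  39.98]
```

```bash
python3 -m inch '[[[0,0,0,-0.111,0.5],[0,0,0,-0.111,0.5],[0,0,0,-0.111,0.5],[0,0,0,-0.111,0.5],[0,-3.8,1.2,0,0.5],[0,-3.8,1.2,0,0.5],[0,-3.8,1.2,0,0.5],[0,-3.8,1.2,0,0.5]]]'
python3 -m inch '[[[0.5,-3.8,1.2,0,0.5],[0.5,-3.8,1.2,0,0.5],[0.5,-3.8,1.2,0,0.5],[0.5,-3.8,1.2,0,0.5],[0.5,-3.8,1.2,0,0.5],[0.5,-3.8,1.2,0,0.5],[0.5,-3.8,1.2,0,0.5],[0.5,-3.8,1.2,0,0.5]]]'
python3 -c "
from h import *; st((-192,-7,60))"
```

```text
time: 0.77
position: [0.2685, 0.4475, 0.2281]
tool_rot: [-0.053, 0.707, 0.052, 0.704]
ft_force: [0.2, -0.0, 0.4]
grip_width: 0.0457
time: 1.43
position: [0.4105, 0.1487, 0.1868]
tool_rot: [-0.055, 0.706, 0.054, 0.704]
ft_force: [0.6, 0.9, 0.3]
grip_width: 0.0438
t 1.43 plate [-214.2   85. ] tipz 175.8 F plate [0.7 0.8] Fz 0.3 grip 44
 yaw err deg (tool y vs plate y, ccw+) 2.25 tool axes in plate: y [-0.039  0.999] z [0.999 0.039] x [-0.003 -0.001 -1.   ]
 to goal tool cm [11.58 -9.27  1.89]
```

```bash
python3 -m inch '[[[2,-3,0.5,0.039,0.5],[3,-3,0.5,0,0.5],[3,-2.8,0.5,0,0.5],[3.2,-0.6,0.4,0,0.5],[0,0,0,0,0.5]]]'
python3 -c "
from h import *; st((-192,-7,5))"
```

```text
time: 1.85
position: [0.4498, 0.0483, 0.0741]
tool_rot: [-0.037, 0.703, 0.035, 0.71]
ft_force: [-1.8, 0.0, -1.1]
grip_width: 0.0433
t 1.85 plate [-186.7  -19.2] tipz 63.1 F plate [-1.8  0.2] Fz -1.1 grip 43
 yaw err deg (tool y vs plate y, ccw+) -0.71 tool axes in plate: y [0.012 1.   ] z [ 1.    -0.012] x [ 0.01  -0.002 -1.   ]
 to goal tool cm [ 5.8   1.23 -0.6 ]
```

```bash
python3 -m inch '[[[1.8,0.6,-0.4,-0.012,0.5],[1.8,0.4,-0.3,0,0.5],[1.2,0.2,0,0,0.5],[0.6,0,0,0,0.5],[0,0,0,0,0.5]]]'
python3 -c "
from h import *; st((-192,-7,5))"
```

```text
time: 2.27
position: [0.4421, 0.0603, 0.0202]
tool_rot: [-0.041, 0.703, 0.039, 0.709]
ft_force: [-0.2, 0.2, 1.0]
grip_width: 0.0436
t 2.27 plate [-192.9   -6.5] tipz 9.2 F plate [-0.2  0.2] Fz 1.0 grip 44
 yaw err deg (tool y vs plate y, ccw+) -0.08 tool axes in plate: y [0.001 1.   ] z [ 1.    -0.001] x [ 0.008 -0.002 -1.   ]
 to goal tool cm [ 0.43 -0.05  0.08]
```

```bash
python3 -m inch '[[[0.35,0,0.3,0,0.5],[0,0,0.7,0,0.5],[0,0,0.7,0,0.5],[0,0,0.7,0,0.5],[0,0,0.7,0,0.5],[0,0,0.7,0,0.5],[0,0,0.7,0,0.5],[0,0,0.3,0,0.5]]]'
python3 - <<'E'
from h import *
st((-135,-7,5))
im=camera("top")[:,:,::-1]; cv2.imwrite("pics/t1.png",cv2.resize(im[110:240,150:320],None,fx=4,fy=4,interpolation=2))
E
```

```text
time: 2.93
position: [0.4955, 0.0677, 0.0224]
tool_rot: [-0.042, 0.702, 0.04, 0.71]
ft_force: [-0.5, -0.5, 0.0]
grip_width: 0.0438
t 2.93 plate [-139.    -5.1] tipz 11.4 F plate [-0.6 -0.4] Fz 0.0 grip 44
 yaw err deg (tool y vs plate y, ccw+) 0.08 tool axes in plate: y [-0.001  1.   ] z [1.    0.001] x [ 0.013 -0.002 -1.   ]
 to goal tool cm [ 0.65 -0.18  0.39]
```

View pics/t1.png

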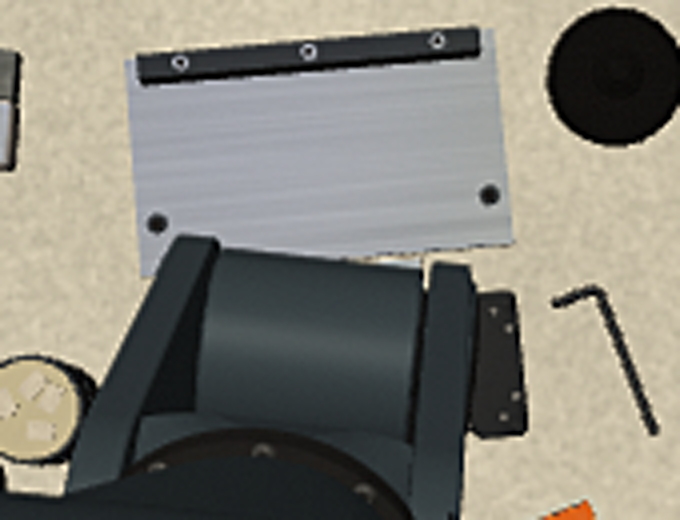

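The arm hides most of the die in this view. The sliver of die at (400,262) shows it is nearly at the plate edge. I'll lower the tips and press.

```bash
python3 -m inch '[[[0.5,0,0,0,0.5],[0.3,0,0,0,0.5],[0,0,0,0,0.5]]]'
python3 -c "
from h import *; st((-135,-7,5))"
python3 -m inch '[[[0.1,0,0.3,0,0.5],[0.05,0,0.3,0,0.5],[0,0,0.3,0,0.5]]]'
python3 -c "
from h import *; st((-135,-7,5))"
```

```text
time: 3.23
position: [0.4962, 0.0676, 0.0139]
tool_rot: [-0.042, 0.701, 0.04, 0.711]
ft_force: [-0.4, 0.1, -0.6]
grip_width: 0.044
t 3.23 plate [-138.3   -5.3] tipz 2.9 F plate [-0.3  0.2] Fz -0.6 grip 44
 yaw err deg (tool y vs plate y, ccw+) 0.07 tool axes in plate: y [-0.001  1.   ] z [1.    0.001] x [ 0.013 -0.002 -1.   ]
 to goal tool cm [-0.2  -0.17  0.34]
time: 3.48
position: [0.5003, 0.0688, 0.0115]
tool_rot: [-0.041, 0.705, 0.04, 0.707]
ft_force: [-6.1, -2.8, 6.0]
grip_width: 0.0437
t 3.48 plate [-134.1   -4.6] tipz 0.5 F plate [-6.4 -2.1] Fz 6.0 grip 44
 yaw err deg (tool y vs plate y, ccw+) 0.06 tool axes in plate: y [-0.001  1.   ] z [1.    0.001] x [ 0.002 -0.002 -1.   ]
 to goal tool cm [-0.45 -0.24 -0.09]
```

```bash
python3 -m inch '[[[-0.2,0,-0.3,0,0.5],[-0.3,0,0,0,0.5],[0,0,0,0,0.5]]]'
python3 -c "
from h import *; st((-135,-7,4))"
python3 -m inch '[[[0,0,0.3,0,0.5],[0,0,0.3,0,0.5],[0,0,0.3,0,0.5],[0,0,0.3,0,0.5]]]'
python3 - <<'E'
from h import *
st((-135,-7,4))
im=camera("scene")[:,:,::-1]; cv2.imwrite("pics/s1.png",cv2.resize(im[130:260,190:360],None,fx=4,fy=4,interpolation=2))
E
```

```text
time: 3.73
position: [0.4999, 0.0683, 0.0168]
tool_rot: [-0.042, 0.703, 0.04, 0.709]
ft_force: [-0.6, 0.1, -0.3]
grip_width: 0.0435
t 3.73 plate [-134.6   -5.1] tipz 5.8 F plate [-0.6  0.2] Fz -0.3 grip 43
 yaw err deg (tool y vs plate y, ccw+) 0.04 tool axes in plate: y [-0.001  1.   ] z [1.    0.001] x [ 0.008 -0.002 -1.   ]
 to goal tool cm [ 0.18 -0.19 -0.04]
time: 4.07
position: [0.5004, 0.069, 0.0167]
tool_rot: [-0.041, 0.712, 0.04, 0.699]
ft_force: [-5.1, -2.7, 4.1]
grip_width: 0.0435
t 4.07 plate [-134.    -4.4] tipz 5.7 F plate [-5.4 -2.1] Fz 4.1 grip 43
 yaw err deg (tool y vs plate y, ccw+) 0.02 tool axes in plate: y [-0.  1.] z [1. 0.] x [-0.018 -0.002 -1.   ]
 to goal tool cm [ 0.18 -0.26 -0.1 ]
```

View pics/s1.png

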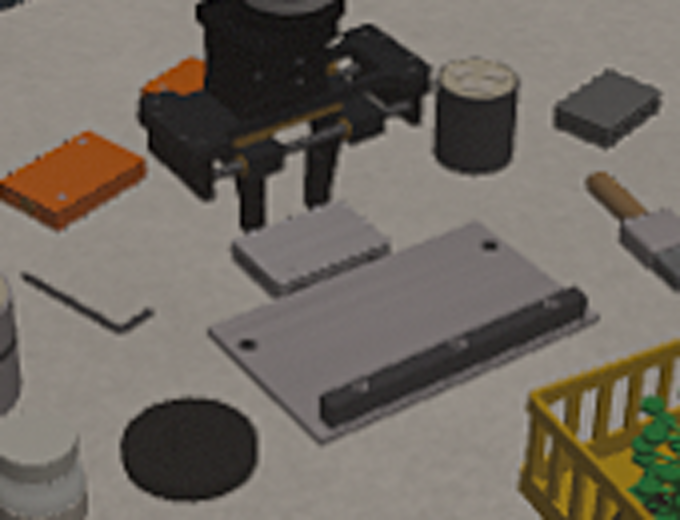

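The scene view shows the die (310,245) flat and square against the plate's front edge, with the fingertips low on its near side. Now for the arc.

```bash
cat >> h.py <<'E'
def arc():
    st(); o=robot.get_obs(); q=toplate(o['position']); z=o['position'][2]*1000-11-6; x=-(q[0]+9.5+65)
    print(" arc r %.1f theta %.1f"%(np.hypot(x,z),np.degrees(np.arctan2(z,x))))
E
python3 -m inch '[[[0,0,0.6,0,0.5],[-0.4,0,0.6,0,0.5],[-0.4,0,0.6,0,0.5],[-0.36,0,0.6,0,0.5]]]'
python3 -c "
from h import *; arc()"
```

```text
time: 4.45
position: [0.502, 0.0697, 0.0254]
tool_rot: [-0.041, 0.73, 0.041, 0.681]
ft_force: [-7.7, -5.5, 0.8]
grip_width: 0.0436
t 4.45 plate [-132.3   -3.9] tipz 14.4 F plate [-8.3 -4.6] Fz 0.8 grip 44
 yaw err deg (tool y vs plate y, ccw+) 0.07 tool axes in plate: y [-0.001  1.   ] z [0.998 0.001] x [-0.07  -0.005 -0.998]
 arc r 58.4 theta 8.3
```

Run:
```python
from h import *
im=camera("scene")[:,:,::-1]; cv2.imwrite("pics/s2.png",cv2.resize(im[150:220,220:310],None,fx=6,fy=6,interpolation=2))
arc()
```

```text
t 4.50 plate [-132.2   -3.9] tipz 14.7 F plate [-9.7 -3.1] Fz 0.8 grip 44
 yaw err deg (tool y vs plate y, ccw+) 0.08 tool axes in plate: y [-0.001  1.   ] z [0.997 0.002] x [-0.071 -0.005 -0.997]
 arc r 58.4 theta 8.6
```

View pics/s2.png

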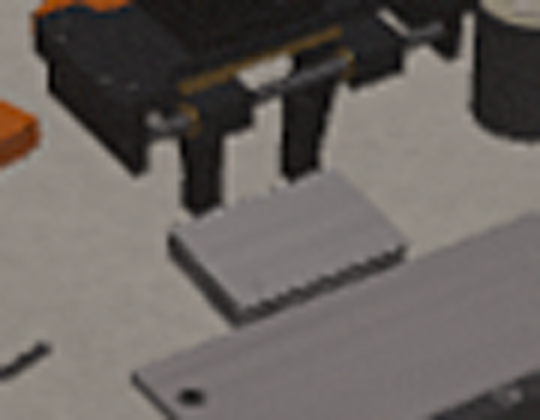

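The die's near edge has risen: its near-left corner moved from (248.3,190.8) to (248.3,189.2), which fits about 8° of tilt. I'll continue the arc in bigger steps.

```bash
python3 -m inch '[[[-0.54,-0.1,0.6,0,0.5],[-0.5,-0.1,0.64,0,0.5],[-0.45,-0.1,0.67,0,0.5],[-0.4,-0.1,0.7,0,0.5]]]'
python3 -c "
from h import *; arc()"
```

```text
time: 4.83
position: [0.5067, 0.0702, 0.0399]
tool_rot: [-0.039, 0.749, 0.043, 0.66]
ft_force: [-9.7, -1.2, 3.0]
grip_width: 0.0436
t 4.83 plate [-127.6   -4. ] tipz 28.9 F plate [-9.8 -0.1] Fz 3.0 grip 44
 yaw err deg (tool y vs plate y, ccw+) 0.02 tool axes in plate: y [-0.  1.] z [0.992 0.002] x [-0.125 -0.002 -0.992]
 arc r 57.8 theta 23.3
```

```bash
sed -i '/^def arc/,$d' h.py
cat >> h.py <<'E'
def arc():
    st(); o=robot.get_obs(); R=rot(); p=o['position']+.011*R[:,0]+.0095*R[:,2]; q=toplate(p); z=p[2]*1000-6; x=-(q[0]+65)
    f=o['ft_force']; fx=(f[:2]@PR)[0]
    print(" arc r %.1f theta %.1f tilt %.1f  force-on-die angle below horiz %.1f"%(np.hypot(x,z),np.degrees(np.arctan2(z,x)),-np.degrees(np.arctan2(R[0,0],-R[2,0])),np.degrees(np.arctan2(f[2],-fx))))
E
python3 -m inch '[[[-0.48,0,0.67,0,0.5],[-0.43,0,0.7,0,0.5],[-0.38,0,0.73,0,0.5],[-0.33,0,0.75,0,0.5],[-0.28,0,0.77,0,0.5]]]'
python3 -c "
from h import *; arc()"
```

```text
time: 5.25
position: [0.5148, 0.0714, 0.0532]
tool_rot: [-0.041, 0.772, 0.043, 0.633]
ft_force: [-10.5, -4.7, 6.3]
grip_width: 0.0434
t 5.25 plate [-119.4   -3.7] tipz 42.2 F plate [-11.   -3.5] Fz 6.3 grip 43
 yaw err deg (tool y vs plate y, ccw+) 0.23 tool axes in plate: y [-0.004  1.   ] z [0.981 0.007] x [-0.196 -0.009 -0.981]
 arc r 58.5 theta 36.2 tilt 11.3  force-on-die angle below horiz 29.8
```

```bash
python3 -m inch '[[[-0.4,-0.1,0.76,0,0.5],[-0.36,-0.1,0.78,0,0.5],[-0.32,-0.1,0.8,0,0.5],[-0.27,-0.1,0.82,0,0.5],[-0.23,-0.1,0.83,0,0.5]]]'
python3 -c "
from h import *; arc()"
```

```text
time: 5.67
position: [0.5243, 0.0718, 0.0629]
tool_rot: [-0.04, 0.797, 0.044, 0.601]
ft_force: [-11.0, -1.1, 12.7]
grip_width: 0.0437
t 5.67 plate [-110.    -4.4] tipz 51.9 F plate [-11.1   0.1] Fz 12.7 grip 44
 yaw err deg (tool y vs plate y, ccw+) 0.13 tool axes in plate: y [-0.002  1.   ] z [0.962 0.009] x [-0.275 -0.01  -0.961]
 arc r 58.5 theta 48.4 tilt 16.0  force-on-die angle below horiz 48.8
```

```bash
python3 -m inch '[[[-0.4,0,0.67,0,0.5],[-0.36,0,0.69,0,0.5],[-0.33,0,0.71,0,0.5],[-0.29,0,0.73,0,0.5],[-0.25,0,0.74,0,0.5]]]'
python3 -c "
from h import *; arc()"
```

```text
time: 6.08
position: [0.5431, 0.074, 0.0748]
tool_rot: [-0.041, 0.813, 0.043, 0.58]
ft_force: [-5.8, -0.9, 13.1]
grip_width: 0.0438
t 6.08 plate [-91.   -4.4] tipz 63.8 F plate [-5.9 -0.2] Fz 13.1 grip 44
 yaw err deg (tool y vs plate y, ccw+) 0.15 tool axes in plate: y [-0.003  1.   ] z [0.946 0.009] x [-0.324 -0.017 -0.946]
 arc r 59.1 theta 69.6 tilt 18.9  force-on-die angle below horiz 65.9
```

```bash
python3 -m inch '[[[-0.17,0,0.55,0,0.5],[-0.13,0,0.55,0,0.5],[-0.09,0,0.5,0,0.5]]]'
python3 -c "
from h import *; arc()"
```

```text
time: 6.33
position: [0.5576, 0.0756, 0.0792]
tool_rot: [-0.042, 0.815, 0.042, 0.577]
ft_force: [-0.6, -0.5, 7.3]
grip_width: 0.0432
t 6.33 plate [-76.4  -4.4] tipz 68.2 F plate [-0.6 -0.4] Fz 7.3 grip 43
 yaw err deg (tool y vs plate y, ccw+) 0.12 tool axes in plate: y [-0.002  1.   ] z [0.944 0.009] x [-0.331 -0.019 -0.943]
 arc r 59.9 theta 84.2 tilt 19.3  force-on-die angle below horiz 85.0
```

```bash
python3 -m inch '[[[-0.04,0,0.35,0,0.5],[-0.04,0,0.2,0,0.5]]]'
python3 - <<'E'
from h import *
arc()
im=camera("scene")[:,:,::-1]; cv2.imwrite("pics/s3.png",cv2.resize(im[140:230,210:330],None,fx=5,fy=5,interpolation=2))
E
```

```text
time: 6.5
position: [0.5657, 0.0766, 0.0805]
tool_rot: [-0.042, 0.813, 0.042, 0.579]
ft_force: [-1.1, 0.3, 1.9]
grip_width: 0.0433
t 6.50 plate [-68.2  -4.3] tipz 69.5 F plate [-1.1  0.5] Fz 1.9 grip 43
 yaw err deg (tool y vs plate y, ccw+) 0.12 tool axes in plate: y [-0.002  1.   ] z [0.945 0.008] x [-0.326 -0.019 -0.945]
 arc r 61.1 theta 92.0 tilt 19.0  force-on-die angle below horiz 60.3
```

View pics/s3.png

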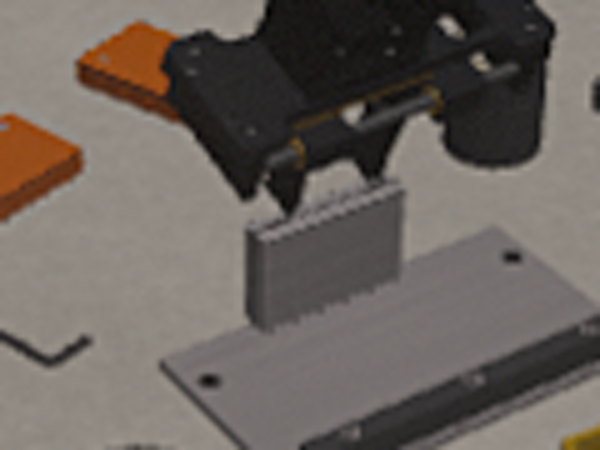

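The scene view shows the die standing on its long side on the plate's front edge (die at (325,255), plain back towards the fence). Now I'll retract up and back, then come down behind it.

```bash
python3 -m inch '[[[-0.5,0,-0.3,0,0.5],[-1.5,0,-1.0,0,0.5],[-1,0,-1.5,0,0.5],[1,0,-3,0,0.5],[0,0,0,0,0.5]]]'
python3 -c "
from h import *; st((-110,-5,50))"
```

```text
time: 6.97
position: [0.516, 0.0701, 0.118]
tool_rot: [-0.042, 0.813, 0.042, 0.579]
ft_force: [-2.3, 0.2, -0.7]
grip_width: 0.0435
t 6.97 plate [-118.3   -5.2] tipz 107.0 F plate [-2.2  0.4] Fz -0.7 grip 43
 yaw err deg (tool y vs plate y, ccw+) 0.18 tool axes in plate: y [-0.003  1.   ] z [0.945 0.009] x [-0.326 -0.019 -0.945]
 to goal tool cm [ 5.12 -0.1   2.65]
```

```bash
python3 -m inch '[[[1.7,0,0.6,0,0.5],[1.7,0,0.6,0,0.5],[1.2,0,0.6,0,0.5],[0.3,0,0.2,0,0.5],[0,0,0,0,0.5]]]'
python3 -c "
from h import *; arc();st((-90,-5,50))"
```

```text
time: 7.38
position: [0.5179, 0.0711, 0.0651]
tool_rot: [-0.042, 0.812, 0.042, 0.58]
ft_force: [0.4, 0.1, 0.6]
grip_width: 0.0434
t 7.38 plate [-116.4   -4.3] tipz 54.1 F plate [0.4 0.1] Fz 0.6 grip 43
 yaw err deg (tool y vs plate y, ccw+) 0.18 tool axes in plate: y [-0.003  1.   ] z [0.946 0.009] x [-0.323 -0.02  -0.946]
 arc r 64.8 theta 44.8 tilt 18.8  force-on-die angle below horiz 119.7
t 7.38 plate [-116.4   -4.3] tipz 54.1 F plate [0.4 0.1] Fz 0.6 grip 43
 yaw err deg (tool y vs plate y, ccw+) 0.18 tool axes in plate: y [-0.003  1.   ] z [0.946 0.009] x [-0.323 -0.02  -0.946]
 to goal tool cm [-0.46 -0.08  2.63]
```

```bash
python3 -m inch '[[[-0.3,0,0.9,0,0.5],[-0.3,0,0.9,0,0.5],[-0.2,0,0.6,0,0.5],[-0.1,0,0.3,0,0.5],[-0.1,0,0.3,0,0.5]]]'
python3 -c "
from h import *; arc()"
python3 -m inch '[[[-0.1,0,0.35,0,0.5],[-0.1,0,0.35,0,0.5],[-0.1,0,0.35,0,0.5],[-0.1,0,0.35,0,0.5]]]'
python3 -c "
from h import *; arc()"
```

```text
time: 7.8
position: [0.5515, 0.075, 0.0655]
tool_rot: [-0.042, 0.812, 0.042, 0.58]
ft_force: [-0.3, -0.2, -0.2]
grip_width: 0.044
t 7.80 plate [-82.5  -4.3] tipz 54.5 F plate [-0.4 -0.2] Fz -0.2 grip 44
 yaw err deg (tool y vs plate y, ccw+) 0.19 tool axes in plate: y [-0.003  1.   ] z [0.946 0.009] x [-0.323 -0.02  -0.946]
 arc r 47.6 theta 75.3 tilt 18.9  force-on-die angle below horiz -33.9
time: 8.13
position: [0.5676, 0.0769, 0.0655]
tool_rot: [-0.042, 0.812, 0.042, 0.58]
ft_force: [-0.1, 0.2, 0.8]
grip_width: 0.0434
t 8.13 plate [-66.4  -4.3] tipz 54.5 F plate [-0.1  0.3] Fz 0.8 grip 43
 yaw err deg (tool y vs plate y, ccw+) 0.2 tool axes in plate: y [-0.003  1.   ] z [0.946 0.009] x [-0.323 -0.02  -0.946]
 arc r 46.2 theta 95.1 tilt 18.8  force-on-die angle below horiz 82.5
```

```bash
python3 -m inch '[[[-0.1,0,0.3,0,0.5],[-0.1,0,0.3,0,0.5],[-0.05,0,0.2,0,0.5],[0,0,0,0,0.5],[0,0,0,0,0.5],[0,0,0,0,0.5]]]'
python3 - <<'E'
from h import *
arc()
im=camera("scene")[:,:,::-1]; cv2.imwrite("pics/s4.png",cv2.resize(im[140:240,210:350],None,fx=5,fy=5,interpolation=2))
E
```

```text
time: 8.63
position: [0.5774, 0.078, 0.065]
tool_rot: [-0.042, 0.812, 0.042, 0.58]
ft_force: [-0.4, -0.2, -0.4]
grip_width: 0.0434
t 8.63 plate [-56.5  -4.2] tipz 54.0 F plate [-0.4 -0.2] Fz -0.4 grip 43
 yaw err deg (tool y vs plate y, ccw+) 0.2 tool axes in plate: y [-0.004  1.   ] z [0.946 0.009] x [-0.323 -0.02  -0.946]
 arc r 47.7 theta 107.0 tilt 18.8  force-on-die angle below horiz -40.9
```

View pics/s4.png

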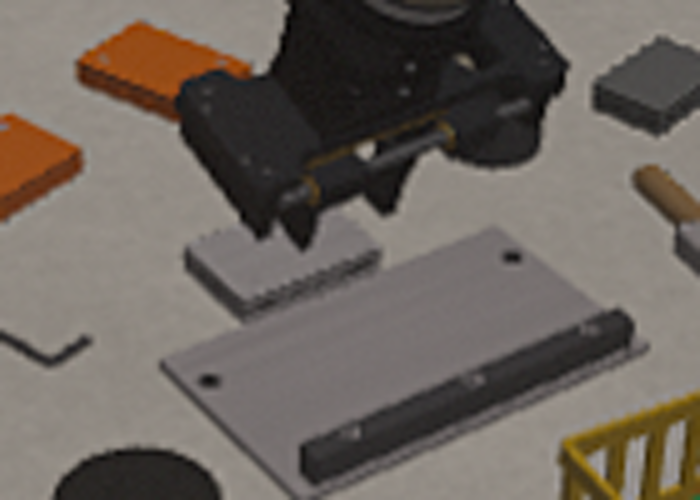

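The view shows the die flat again in front of the plate (280,260), plain back up: it fell back while I was retracting. I'll redo the arc without letting go and drag it over the top. First I'll undo the tool tilt that built up under load by pulling the fingertips gently against the back of the fixed fence. Before that I need the clearance behind the fence.

Run:
```python
from h import *
for z in (0,.06,.1): print(z,toplate(onz("top",[(125,78),(238,79),(210,55)],z)).round(0).tolist())
st((74,-5,54))
```

```text
0 [[193.0, 234.0], [167.0, -36.0], [232.0, 26.0]]
0.06 [[167.0, 216.0], [143.0, -36.0], [204.0, 22.0]]
0.1 [[150.0, 204.0], [127.0, -35.0], [185.0, 20.0]]
t 8.68 plate [-56.6  -4.2] tipz 54.0 F plate [0.5 0. ] Fz -0.2 grip 43
 yaw err deg (tool y vs plate y, ccw+) 0.2 tool axes in plate: y [-0.004  1.   ] z [0.946 0.009] x [-0.323 -0.02  -0.946]
 to goal tool cm [-4.21 -0.12 12.36]
```

```bash
python3 -m inch '[[[-0.84,0,2.47,0,0.5],[-0.84,0,2.47,0,0.5],[-0.84,0,2.47,0,0.5],[-0.84,0,2.47,0,0.5],[-0.84,0,2.47,0,0.5],[0,0,0,0,0.5]]]'
python3 -c "
from h import *; arc();st((80,-5,12))"
```

```text
time: 9.18
position: [0.7057, 0.0941, 0.0636]
tool_rot: [-0.042, 0.815, 0.042, 0.576]
ft_force: [0.8, 0.0, 0.1]
grip_width: 0.0435
t 9.18 plate [72.8 -2.9] tipz 52.6 F plate [ 0.8 -0.1] Fz 0.1 grip 43
 yaw err deg (tool y vs plate y, ccw+) 0.17 tool axes in plate: y [-0.003  1.   ] z [0.943 0.01 ] x [-0.332 -0.02  -0.943]
 arc r 149.8 theta 162.9 tilt 19.4  force-on-die angle below horiz 173.7
t 9.18 plate [72.8 -2.9] tipz 52.6 F plate [ 0.8 -0.1] Fz 0.1 grip 43
 yaw err deg (tool y vs plate y, ccw+) 0.17 tool axes in plate: y [-0.003  1.   ] z [0.943 0.01 ] x [-0.332 -0.02  -0.943]
 to goal tool cm [ 3.59 -0.29  2.02]
```

```bash
python3 -m inch '[[[1.2,0,0.75,0,0.5],[1.2,0,0.7,0,0.5],[1,0,0.5,0,0.5],[0.2,0,0,0,0.5],[0,0,0,0,0.5]]]'
python3 -c "
from h import *; arc()"
python3 -m inch '[[[0.2,0,-0.5,0,0.5],[0.2,0,-0.8,0,0.5],[0.3,0,-0.8,0,0.5],[0.3,0,-0.8,0,0.5]]]'
python3 -c "
from h import *; arc()"
```

```text
time: 9.6
position: [0.7103, 0.0957, 0.0175]
tool_rot: [-0.042, 0.816, 0.042, 0.575]
ft_force: [4.6, -0.3, 4.2]
grip_width: 0.0434
t 9.60 plate [77.6 -1.8] tipz 6.5 F plate [ 4.5 -0.8] Fz 4.2 grip 43
 yaw err deg (tool y vs plate y, ccw+) 0.15 tool axes in plate: y [-0.003  1.   ] z [0.942 0.009] x [-0.335 -0.019 -0.942]
 arc r 147.9 theta -179.2 tilt 19.5  force-on-die angle below horiz 136.8
time: 9.93
position: [0.7093, 0.0955, 0.0187]
tool_rot: [-0.039, 0.791, 0.043, 0.609]
ft_force: [12.8, 2.8, -4.0]
grip_width: 0.0437
t 9.93 plate [76.6 -1.9] tipz 7.7 F plate [13.   1.3] Fz -4.0 grip 44
 yaw err deg (tool y vs plate y, ccw+) -0.04 tool axes in plate: y [0.001 1.   ] z [0.967 0.005] x [-0.256 -0.009 -0.967]
 arc r 148.0 theta -179.9 tilt 14.9  force-on-die angle below horiz -163.0
```

```bash
python3 -m inch '[[[0.1,0,-0.9,0,0.5],[0.1,0,-0.9,0,0.5],[0.1,0,-0.9,0,0.5],[0.1,0,-0.9,0,0.5],[0,0,-0.9,0,0.5],[0,0,-0.9,0,0.5],[0,0,-0.9,0,0.5]]]'
python3 -c "
from h import *; arc()"
```

```text
time: 10.52
position: [0.7082, 0.0948, 0.025]
tool_rot: [-0.034, 0.737, 0.043, 0.674]
ft_force: [16.1, 3.6, -12.1]
grip_width: 0.0434
t 10.52 plate [75.4 -2.6] tipz 14.0 F plate [16.4  1.8] Fz -12.1 grip 43
 yaw err deg (tool y vs plate y, ccw+) -0.37 tool axes in plate: y [0.007 1.   ] z [ 0.996 -0.005] x [-0.09   0.009 -0.996]
 arc r 149.0 theta 177.2 tilt 5.1  force-on-die angle below horiz -143.5
```

```bash
python3 -m inch '[[[0.4,0,-0.9,0.006,0.5],[0.4,0,-0.9,0,0.5],[0.3,0,-0.9,0,0.5],[0.2,0,-0.9,0,0.5],[0.2,0,-0.9,0,0.5],[0.2,0,-0.9,0,0.5],[0.2,0,-0.9,0,0.5]]]'
python3 -c "
from h import *; arc()"
```

```text
time: 11.1
position: [0.7073, 0.0944, 0.0264]
tool_rot: [-0.031, 0.68, 0.042, 0.731]
ft_force: [13.3, 3.2, -5.4]
grip_width: 0.0433
t 11.10 plate [74.5 -2.8] tipz 15.4 F plate [13.6  1.7] Fz -5.4 grip 43
 yaw err deg (tool y vs plate y, ccw+) -0.64 tool axes in plate: y [0.011 1.   ] z [ 0.997 -0.012] x [ 0.071  0.02  -0.997]
 arc r 150.1 theta 176.1 tilt -4.1  force-on-die angle below horiz -158.5
```

```bash
python3 -m inch '[[[0.2,0,-0.9,0,0.5],[0.1,0,-0.9,0,0.5],[0.1,0,-0.9,0,0.5],[0,0,0.8,0,0.5],[-1.5,0,0.3,-0.011,0.5],[-2.2,0,0,0,0.5],[-1.5,0,-1,0,0.5],[0,0,-2,0,0.5]]]'
python3 -c "
from h import *; arc();st((-170,-7,60))"
```

```text
time: 11.77
position: [0.6823, 0.0909, 0.0819]
tool_rot: [-0.036, 0.654, 0.046, 0.755]
ft_force: [0.9, -0.1, 0.7]
grip_width: 0.0438
t 11.77 plate [49.2 -3.5] tipz 70.9 F plate [ 0.9 -0.2] Fz 0.7 grip 44
 yaw err deg (tool y vs plate y, ccw+) 0.11 tool axes in plate: y [-0.002  1.   ] z [0.99  0.001] x [ 0.141  0.023 -0.99 ]
 arc r 141.7 theta 152.1 tilt -8.1  force-on-die angle below horiz 141.8
t 11.77 plate [49.2 -3.5] tipz 70.9 F plate [ 0.9 -0.2] Fz 0.7 grip 44
 yaw err deg (tool y vs plate y, ccw+) 0.11 tool axes in plate: y [-0.002  1.   ] z [0.99  0.001] x [ 0.141  0.023 -0.99 ]
 to goal tool cm [ -2.06  -0.32 -21.85]
```

```bash
python3 -m inch '[[[-0.35,-0.05,-3.6,0,0.5],[-0.35,-0.05,-3.6,0,0.5],[-0.35,-0.05,-3.6,0,0.5],[-0.35,-0.05,-3.6,0,0.5],[-0.35,-0.05,-3.6,0,0.5],[-0.3,-0.05,-3,0,0.5],[0,0,0,0,0.5]]]'
python3 - <<'E'
from h import *
arc();st((-150,-5,6))
im=camera("scene")[:,:,::-1]; cv2.imwrite("pics/s5.png",cv2.resize(im[140:240,210:350],None,fx=5,fy=5,interpolation=2))
E
```

```text
time: 12.35
position: [0.4528, 0.0636, 0.0805]
tool_rot: [-0.037, 0.656, 0.049, 0.752]
ft_force: [0.0, -0.1, 0.5]
grip_width: 0.0432
t 12.35 plate [-181.9   -4.3] tipz 69.5 F plate [ 0.  -0.1] Fz 0.5 grip 43
 yaw err deg (tool y vs plate y, ccw+) 0.45 tool axes in plate: y [-0.008  1.   ] z [0.991 0.007] x [ 0.134  0.024 -0.991]
 arc r 124.3 theta 31.5 tilt -7.7  force-on-die angle below horiz 93.3
t 12.35 plate [-181.9   -4.3] tipz 69.5 F plate [ 0.  -0.1] Fz 0.5 grip 43
 yaw err deg (tool y vs plate y, ccw+) 0.45 tool axes in plate: y [-0.008  1.   ] z [0.991 0.007] x [ 0.134  0.024 -0.991]
 to goal tool cm [ 6.72 -0.14  2.3 ]
```

View pics/s5.png

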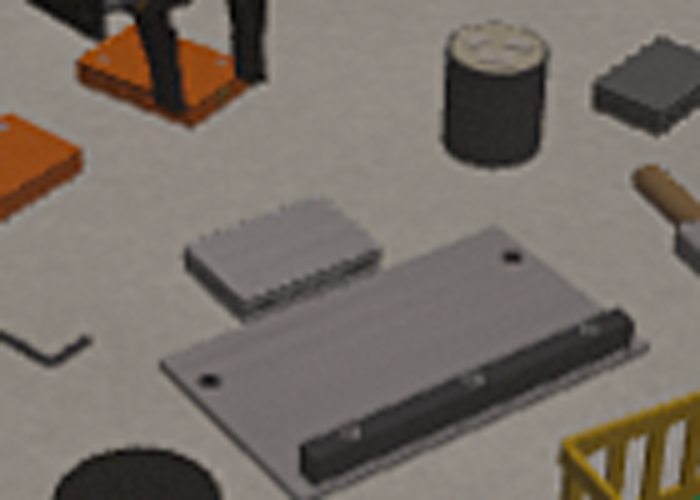

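The die is flat in the open, with corners at crop pixels (187,255), (245,305), (380,250) and (318,202). It is nearly square to the plate and just in front of the edge.

```bash
python3 -c "
from h import *
P=toplate(onz('scene',np.array([(187,255),(245,305),(380,250),(318,202)])/5+[210,140],.018)); print(P.round(1).tolist(),P.mean(0))"
python3 -m inch '[[[2.5,0,0,0.008,0.5],[2.2,0,0.3,0,0.5],[1.2,0,0.3,0,0.5],[0.5,0,0.2,0,0.5],[0.1,0,0,0,0.5]]]'
python3 -c "
from h import *; arc();st((-140,-5,5))"
```

```text
[[-114.9, -62.3], [-60.6, -61.0], [-61.6, 26.5], [-117.5, 24.8]] [-88.63931571 -17.98361891]
time: 12.82
position: [0.4809, 0.065, 0.0214]
tool_rot: [-0.036, 0.649, 0.045, 0.759]
ft_force: [-0.3, -0.8, 0.6]
grip_width: 0.0435
t 12.82 plate [-153.8   -6.2] tipz 10.4 F plate [-0.4 -0.7] Fz 0.6 grip 44
 yaw err deg (tool y vs plate y, ccw+) 0.04 tool axes in plate: y [-0.001  1.   ] z [0.988 0.   ] x [ 0.154  0.022 -0.988]
 arc r 78.0 theta 4.4 tilt -8.8  force-on-die angle below horiz 52.6
t 12.82 plate [-153.8   -6.2] tipz 10.4 F plate [-0.4 -0.7] Fz 0.6 grip 44
 yaw err deg (tool y vs plate y, ccw+) 0.04 tool axes in plate: y [-0.001  1.   ] z [0.988 0.   ] x [ 0.154  0.022 -0.988]
 to goal tool cm [0.75 0.12 1.28]
```

```bash
python3 -c "
from h import *
P=toplate(onz('scene',np.array([(163,362),(493,226),(648,346)])/5+[210,140],.006)); print(P.round(1).tolist())"
python3 -m inch '[[[0.3,-0.4,0.4,0,0.5],[0.2,-0.3,0.4,0,0.5],[0,0,0.2,0,0.5]]]'
python3 -c "
from h import *; arc();st((-140,-15,5))"
```

```text
[[-56.5, -113.9], [-58.9, 102.4], [71.1, 102.2]]
time: 13.07
position: [0.4946, 0.0589, 0.0191]
tool_rot: [-0.036, 0.648, 0.045, 0.759]
ft_force: [-0.5, -1.2, -0.3]
grip_width: 0.0437
t 13.07 plate [-140.9  -13.8] tipz 8.1 F plate [-0.7 -1.1] Fz -0.3 grip 44
 yaw err deg (tool y vs plate y, ccw+) 0.12 tool axes in plate: y [-0.002  1.   ] z [0.988 0.001] x [ 0.156  0.022 -0.988]
 arc r 64.9 theta 3.3 tilt -9.0  force-on-die angle below horiz -23.7
t 13.07 plate [-140.9  -13.8] tipz 8.1 F plate [-0.7 -1.1] Fz -0.3 grip 44
 yaw err deg (tool y vs plate y, ccw+) 0.12 tool axes in plate: y [-0.002  1.   ] z [0.988 0.001] x [ 0.156  0.022 -0.988]
 to goal tool cm [ 0.32 -0.12  0.04]
```

```bash
python3 -m inch '[[[0.4,0,0.1,0,0.5],[0.15,0,0.5,0,0.5],[0.1,0,0.5,0,0.5],[0.1,0,0.5,0,0.5]]]'
python3 -c "
from h import *; arc()"
```

```text
time: 13.4
position: [0.5003, 0.0619, 0.0139]
tool_rot: [-0.034, 0.657, 0.047, 0.751]
ft_force: [-11.4, -6.0, 6.0]
grip_width: 0.0439
t 13.40 plate [-134.9  -11.5] tipz 2.9 F plate [-12.   -4.6] Fz 6.0 grip 44
 yaw err deg (tool y vs plate y, ccw+) 0.13 tool axes in plate: y [-0.002  1.   ] z [0.991 0.001] x [ 0.131  0.026 -0.991]
 arc r 59.0 theta -1.7 tilt -7.6  force-on-die angle below horiz 26.8
```

```bash
python3 -m inch '[[[-0.52,-0.1,0.62,0,0.5],[-0.48,-0.1,0.65,0,0.5],[-0.45,-0.1,0.68,0,0.5],[-0.41,-0.1,0.7,0,0.5],[-0.38,-0.1,0.72,0,0.5]]]'
python3 -c "
from h import *; arc()"
```

```text
time: 13.82
position: [0.5044, 0.0624, 0.0351]
tool_rot: [-0.031, 0.68, 0.051, 0.731]
ft_force: [-7.8, -3.3, 2.2]
grip_width: 0.0437
t 13.82 plate [-130.7  -11.5] tipz 24.1 F plate [-8.1 -2.4] Fz 2.2 grip 44
 yaw err deg (tool y vs plate y, ccw+) 0.16 tool axes in plate: y [-0.003  1.   ] z [0.997 0.001] x [ 0.069  0.033 -0.997]
 arc r 58.6 theta 18.8 tilt -4.0  force-on-die angle below horiz 15.1
```

```bash
python3 -m inch '[[[-0.4,-0.1,0.7,0,0.5],[-0.37,-0.1,0.72,0,0.5],[-0.34,-0.1,0.74,0,0.5],[-0.3,-0.1,0.76,0,0.5],[-0.27,-0.1,0.77,0,0.5]]]'
python3 -c "
from h import *; arc()"
```

```text
time: 14.23
position: [0.5131, 0.0629, 0.0511]
tool_rot: [-0.028, 0.703, 0.054, 0.709]
ft_force: [-9.0, -3.0, 5.8]
grip_width: 0.0436
t 14.23 plate [-122.1  -11.9] tipz 40.1 F plate [-9.3 -1.9] Fz 5.8 grip 44
 yaw err deg (tool y vs plate y, ccw+) 0.16 tool axes in plate: y [-0.003  0.999] z [1.    0.002] x [ 0.006  0.038 -0.999]
 arc r 58.5 theta 35.8 tilt -0.4  force-on-die angle below horiz 32.1
```

```bash
python3 -m inch '[[[-0.34,-0.1,0.72,0,0.5],[-0.3,-0.1,0.74,0,0.5],[-0.26,-0.1,0.76,0,0.5],[-0.23,-0.1,0.77,0,0.5],[-0.19,-0.1,0.78,0,0.5]]]'
python3 -c "
from h import *; arc()"
```

```text
time: 14.65
position: [0.5251, 0.0639, 0.0638]
tool_rot: [-0.026, 0.724, 0.057, 0.687]
ft_force: [-9.3, -1.8, 11.1]
grip_width: 0.0436
t 14.65 plate [-110.   -12.3] tipz 52.8 F plate [-9.4 -0.7] Fz 11.1 grip 44
 yaw err deg (tool y vs plate y, ccw+) 0.07 tool axes in plate: y [-0.001  0.999] z [0.999 0.003] x [-0.054  0.041 -0.998]
 arc r 58.8 theta 52.1 tilt 3.1  force-on-die angle below horiz 49.5
```

```bash
python3 -m inch '[[[-0.25,0,0.66,0,0.5],[-0.21,0,0.67,0,0.5],[-0.17,0,0.68,0,0.5],[-0.13,0,0.65,0,0.5]]]'
python3 -c "
from h import *; arc()"
```

```text
time: 14.98
position: [0.5398, 0.0658, 0.0732]
tool_rot: [-0.027, 0.734, 0.056, 0.677]
ft_force: [-5.5, -1.2, 11.7]
grip_width: 0.0433
t 14.98 plate [-95.2 -12.2] tipz 62.2 F plate [-5.6 -0.6] Fz 11.7 grip 43
 yaw err deg (tool y vs plate y, ccw+) 0.1 tool axes in plate: y [-0.002  0.999] z [0.997 0.005] x [-0.083  0.037 -0.996]
 arc r 59.6 theta 68.7 tilt 4.8  force-on-die angle below horiz 64.6
```

```bash
python3 -m inch '[[[-0.06,0,0.55,0,0.5],[-0.03,0,0.55,0,0.5],[0,0,0.5,0,0.5],[0.03,0,0.4,0,0.5]]]'
python3 -c "
from h import *; arc()"
```

```text
time: 15.32
position: [0.5605, 0.0681, 0.079]
tool_rot: [-0.028, 0.734, 0.055, 0.677]
ft_force: [-0.3, 1.7, 2.5]
grip_width: 0.0435
t 15.32 plate [-74.4 -12.2] tipz 68.0 F plate [-0.1  1.8] Fz 2.5 grip 44
 yaw err deg (tool y vs plate y, ccw+) 0.09 tool axes in plate: y [-0.002  0.999] z [0.997 0.005] x [-0.082  0.035 -0.996]
 arc r 61.3 theta 89.2 tilt 4.7  force-on-die angle below horiz 87.3
```

```bash
python3 -m inch '[[[0.1,0,0.45,0,0.5],[0.12,0,0.45,0,0.5],[0.12,0,0.4,0,0.5]]]'
python3 -c "
from h import *; arc()"
```

```text
time: 15.57
position: [0.5778, 0.0699, 0.0807]
tool_rot: [-0.029, 0.73, 0.055, 0.68]
ft_force: [-0.1, 1.0, 5.2]
grip_width: 0.0435
t 15.57 plate [-57.  -12.4] tipz 69.7 F plate [0.1 1. ] Fz 5.2 grip 44
 yaw err deg (tool y vs plate y, ccw+) 0.13 tool axes in plate: y [-0.002  0.999] z [0.998 0.005] x [-0.073  0.033 -0.997]
 arc r 65.3 theta 104.9 tilt 4.2  force-on-die angle below horiz 90.6
```

```bash
python3 -m inch '[[[0.1,0,0.45,0,0.5],[0.12,0,0.45,0,0.5],[0.1,0,0.4,0,0.5],[0,0,0.3,0,0.5],[0,0,0,0,0.5],[0,0,0,0,0.5]]]'
python3 - <<'E'
from h import *
arc()
im=camera("scene")[:,:,::-1]; cv2.imwrite("pics/s6.png",cv2.resize(im[140:240,210:350],None,fx=5,fy=5,interpolation=2))
E
```

```text
time: 16.07
position: [0.5986, 0.0722, 0.0769]
tool_rot: [-0.029, 0.728, 0.054, 0.683]
ft_force: [0.1, -0.5, -0.7]
grip_width: 0.0438
t 16.07 plate [-36.1 -12.4] tipz 65.9 F plate [ 0.  -0.5] Fz -0.7 grip 44
 yaw err deg (tool y vs plate y, ccw+) 0.16 tool axes in plate: y [-0.003  0.999] z [0.998 0.005] x [-0.065  0.031 -0.997]
 arc r 70.3 theta 122.4 tilt 3.8  force-on-die angle below horiz -93.3
```

View pics/s6.png

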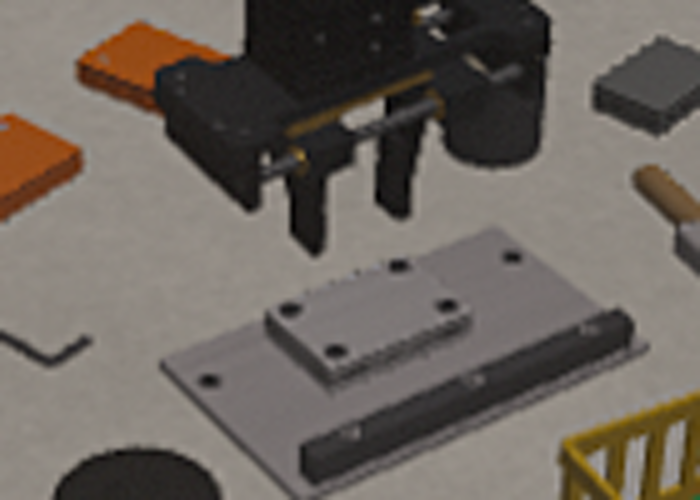

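The die now lies on the plate with its four screw heads up (crop (290,310), (400,265), (447,305), (336,350)). Next: back off, go down behind it and push it to the fence.

```bash
python3 -c "
from h import *
P=toplate(onz('scene',np.array([(267,322),(330,375),(470,315),(400,260)])/5+[210,140],.024))+[-7,5]; print(P.round(1).tolist(),P.mean(0))"
python3 -m inch '[[[0,0,-2,0,0.5],[0,0,-2.5,0,0.5],[0.5,0,-1.5,0,0.5],[1.5,0,0,0,0.5],[1.5,0,0,0,0.5],[1.2,0,0,0,0.5],[0.4,0,0,0,0.5],[0,0,0,0,0.5]]]'
python3 -c "
from h import *; arc();st((-80,-12,12))"
```

```text
[[-42.6, -59.0], [10.6, -57.1], [10.0, 31.1], [-48.7, 29.8]] [-17.66997232 -13.79695469]
time: 16.78
position: [0.5299, 0.066, 0.0273]
tool_rot: [-0.029, 0.729, 0.054, 0.681]
ft_force: [-0.5, -0.5, 0.5]
grip_width: 0.0434
t 16.78 plate [-105.   -10.8] tipz 16.3 F plate [-0.6 -0.4] Fz 0.5 grip 43
 yaw err deg (tool y vs plate y, ccw+) 0.11 tool axes in plate: y [-0.002  0.999] z [0.998 0.005] x [-0.07   0.031 -0.997]
 arc r 32.8 theta 17.3 tilt 4.0  force-on-die angle below horiz 39.3
t 16.78 plate [-105.   -10.8] tipz 16.3 F plate [-0.6 -0.4] Fz 0.5 grip 43
 yaw err deg (tool y vs plate y, ccw+) 0.11 tool axes in plate: y [-0.002  0.999] z [0.998 0.005] x [-0.07   0.031 -0.997]
 to goal tool cm [ 0.26 -0.14  2.53]
```

```bash
python3 -m inch '[[[0,-0.1,1.5,0,0.5],[0,-0.1,1.5,0,0.5],[0.05,0,1,0,0.5],[0,0,0.6,0,0.5],[0,0,0.6,0,0.5],[0,0,0.6,0,0.5],[0,0,0.6,0,0.5]]]'
python3 -c "
from h import *; arc()"
python3 -m inch '[[[0,0,0.6,0,0.5],[0,0,0.6,0,0.5],[0,0,0.5,0,0.5],[0,0,0.4,0,0.5]]]'
python3 -c "
from h import *; arc()"
```

```text
time: 17.37
position: [0.5891, 0.0719, 0.0239]
tool_rot: [-0.029, 0.734, 0.055, 0.676]
ft_force: [-3.1, -0.3, 3.7]
grip_width: 0.0435
t 17.37 plate [-45.6 -11.7] tipz 12.9 F plate [-3.1  0.1] Fz 3.7 grip 44
 yaw err deg (tool y vs plate y, ccw+) 0.13 tool axes in plate: y [-0.002  0.999] z [0.997 0.006] x [-0.085  0.031 -0.996]
 arc r 28.7 theta 167.6 tilt 4.9  force-on-die angle below horiz 49.7
time: 17.7
position: [0.6087, 0.0749, 0.0226]
tool_rot: [-0.029, 0.737, 0.055, 0.674]
ft_force: [-3.1, -0.1, 2.9]
grip_width: 0.0432
t 17.70 plate [-25.7 -11. ] tipz 11.6 F plate [-3.1  0.3] Fz 2.9 grip 43
 yaw err deg (tool y vs plate y, ccw+) 0.14 tool axes in plate: y [-0.003  0.999] z [0.996 0.006] x [-0.091  0.032 -0.995]
 arc r 48.1 theta 174.3 tilt 5.2  force-on-die angle below horiz 42.4
```

```bash
python3 -m inch '[[[-0.05,0,0.4,-0.002,0.5],[-0.05,0,0.4,0,0.5],[-0.05,0,0.4,0,0.5]]]'
python3 -c "
from h import *; arc()"
python3 -m inch '[[[-0.05,0,0.5,0,0.5],[-0.05,0,0.6,0,0.5],[-0.05,0,0.7,0,0.5]]]'
python3 -c "
from h import *; arc()"
```

```text
time: 17.95
position: [0.6133, 0.0759, 0.0226]
tool_rot: [-0.03, 0.743, 0.056, 0.666]
ft_force: [-10.5, -3.8, 9.9]
grip_width: 0.0435
t 17.95 plate [-21.  -10.5] tipz 11.6 F plate [-10.9  -2.6] Fz 9.9 grip 44
 yaw err deg (tool y vs plate y, ccw+) 0.3 tool axes in plate: y [-0.005  0.999] z [0.994 0.01 ] x [-0.112  0.03  -0.993]
 arc r 52.4 theta 175.0 tilt 6.4  force-on-die angle below horiz 42.2
time: 18.2
position: [0.6135, 0.0758, 0.0229]
tool_rot: [-0.031, 0.758, 0.056, 0.649]
ft_force: [-15.6, -5.2, 16.4]
grip_width: 0.0435
t 18.20 plate [-20.8 -10.5] tipz 11.9 F plate [-16.1  -3.3] Fz 16.4 grip 44
 yaw err deg (tool y vs plate y, ccw+) 0.33 tool axes in plate: y [-0.006  0.999] z [0.988 0.012] x [-0.156  0.026 -0.987]
 arc r 52.1 theta 174.9 tilt 9.0  force-on-die angle below horiz 45.6
```

```bash
python3 -m inch '[[[0.1,0,-0.6,0,0.5],[0.1,0,-1.5,0,0.5],[-0.5,0,-3,0,0.5],[-2,0,-3,0,0.5],[-2,0,-3,0,0.5],[-1,0,-3,0,0.5],[0,0,-2,0,0.5],[0,0,0,0,0.5]]]'
python3 - <<'E'
from h import *
arc()
a=camera("scene")[:,:,::-1];b=camera("top")[:,:,::-1]
cv2.imwrite("pics/f_s.png",a);cv2.imwrite("pics/f_t.png",b)
A=cv2.resize(a[160:245,235:345],None,fx=5,fy=5,interpolation=2)[:,:400*2]; B=cv2.resize(b[105:190,170:290],None,fx=3.5,fy=3.5,interpolation=2)
A=cv2.resize(a[160:245,235:345],None,fx=3.4,fy=3.5,interpolation=2)
cv2.imwrite("pics/f.png",np.hstack([A,B])[:, :800])
E
```

```text
time: 18.87
position: [0.4712, 0.0532, 0.0982]
tool_rot: [-0.031, 0.748, 0.054, 0.66]
ft_force: [-0.8, -1.1, -0.8]
grip_width: 0.0432
t 18.87 plate [-164.8  -16.8] tipz 87.2 F plate [-0.9 -1. ] Fz -0.8 grip 43
 yaw err deg (tool y vs plate y, ccw+) 0.29 tool axes in plate: y [-0.005  0.999] z [0.993 0.01 ] x [-0.126  0.025 -0.992]
 arc r 121.8 theta 41.1 tilt 7.2  force-on-die angle below horiz -40.5
```

View pics/f.png

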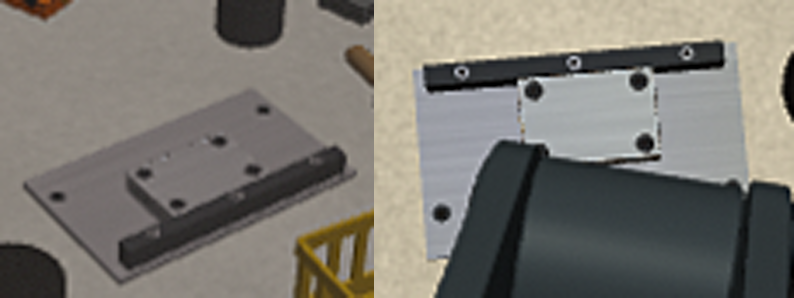

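In both views the die sits screws-up against the fence (right half: screws at (533,91), (638,81), (645,143)). I'll check squareness numerically with the screw centroids and the visible die edges.

Run:
```python
from h import *
def blob(n,g,u,v,w=4):
    p=g[v-w:v+w+1,u-w:u+w+1].astype(float); W=np.clip(np.median(np.sort(p.ravel())[-30:])-p-25,0,None); Y,X=np.mgrid[v-w:v+w+1,u-w:u+w+1]
    return (X*W).sum()/W.sum(),(Y*W).sum()/W.sum()
t=cv2.cvtColor(cv2.imread("pics/f_t.png"),6); s=cv2.cvtColor(cv2.imread("pics/f_s.png"),6)
T=[blob("top",t,round(170+(x-374)/3.5),round(105+y/3.5),w) for x,y,w in((533,91,3),(638,81,3),(645,143,4))]
S=[blob("scene",s,round(235+x/3.4),round(160+y/3.5),3) for x,y in((143,174),(178,204),(254,170),(219,142))]
def a(p,q): d=q-p; return np.degrees(np.arctan2(-d[0],d[1]))
P=toplate(onz("top",T,.024)); print("top",P.round(1).tolist(),"row yaw",a(P[1],P[0]).round(2),"col yaw",np.degrees(np.arctan2(*(P[1]-P[2])[::-1])).round(2))
Q=toplate(onz("scene",S,.024))+[-7,5]; print("scene",Q.round(1).tolist(),"yaw far",a(Q[1],Q[2]).round(2),"near",a(Q[0],Q[3]).round(2))
# plate reference in scene: fence screws at z=24, plate holes at z=6
F=[blob("scene",s,round(235+x/3.4),round(160+y/3.5),3) for x,y in((58,197),(263,110))]; H=toplate(onz("scene",F,.006))+[-7,5]; print("holes scene",H.round(1).tolist(),a(*H))
F=[blob("top",t,round(170+(x-374)/3.5),round(105+y/3.5),3) for x,y in((462,72),(687,53))]; print(F)
# luminance profile across the fence/die boundary, at three die places (top)
M=cv2.imread("pics/f_t.png").astype(int).sum(2)
edges=[]
for u in range(214,250,3):
    c=M[112:140,u]; k=np.where((c[:-1]<230)&(c[1:]>=230))[0]
    edges.append((u,112+k[0]+(230-c[k[0]])/(c[k[0]+1]-c[k[0]])) if len(k) else (u,None))
print([(u,round(v,2)) if v else (u,v) for u,v in edges])
E=np.array([e for e in edges if e[1]]); print(toplate(onz("top",E,.024)).round(1).tolist())
```

```text
top [[39.6, 28.1], [39.8, -41.8], [-5.5, -42.9]] row yaw 0.15 col yaw 1.41
scene [[-5.8, -44.4], [37.5, -42.7], [40.4, 26.6], [-7.7, 28.4]] yaw far -2.38 near 1.51
holes scene [[-39.6, -97.5], [-39.2, 98.1]] -0.10685008113181317
[(np.float64(195.2520325203252), np.float64(128.5268292682927)), (np.float64(259.13406156901686), np.float64(121.54816285998014))]
[(214, np.float64(126.31)), (217, np.float64(126.3)), (220, np.float64(126.29)), (223, np.float64(125.93)), (226, np.float64(120.2)), (229, np.float64(125.34)), (232, np.float64(125.28)), (235, np.float64(124.89)), (238, np.float64(124.27)), (241, np.float64(124.35)), (244, np.float64(123.86)), (247, np.float64(123.29))]
[[49.6, 30.0], [49.0, 23.1], [48.4, 16.1], [48.7, 9.1], [61.6, 1.0], [48.8, -4.9], [48.3, -11.8], [48.6, -18.9], [49.5, -25.9], [48.7, -32.9], [49.2, -39.9], [49.9, -47.0]]
```

Run:
```python
from h import *
a=cv2.imread("pics/scene0.png").astype(int);b=cv2.imread("pics/f_s.png").astype(int)
m=(abs(a-b).sum(2)>60).astype(np.uint8); m=cv2.morphologyEx(m,cv2.MORPH_OPEN,np.ones((3,3)))
print([cv2.boundingRect(c) for c in cv2.findContours(m,0,2)[0]])
print(robot.hand_in())
```

```text
[(286, 217, 3, 3), (272, 212, 13, 11), (276, 208, 3, 3), (308, 207, 3, 3), (298, 199, 3, 3), (241, 173, 38, 25), (213, 71, 76, 89), (166, 69, 5, 3), (241, 61, 10, 12), (252, 59, 10, 13), (263, 55, 20, 12), (155, 42, 12, 10), (237, 40, 8, 5), (245, 36, 35, 8), (153, 34, 4, 7), (137, 33, 14, 32), (244, 30, 11, 7), (237, 30, 4, 5), (358, 29, 8, 3), (257, 24, 11, 10), (221, 22, 3, 3), (257, 17, 6, 5), (220, 15, 4, 4), (257, 9, 5, 5), (220, 2, 5, 5), (331, 0, 58, 53), (264, 0, 14, 36), (256, 0, 6, 3), (229, 0, 8, 20), (215, 0, 4, 8), (169, 0, 70, 74)]
the job is handed in; nothing more can be done
None
```

The die now lies on the plate with its screw heads up, flush and square against the fence. I handed it in at about 19 s, with the arm clear of everything. I only pushed with the fingertips; the die was never gripped or lifted.

- **First attempt failed:** I tipped the die up on its long side, but it fell back flat on the bench as I withdrew the fingers. I only noticed when I looked again after the next push.
- **Second attempt:** The push had tilted the tool, so I straightened it by pulling the fingertips against the back of the fixed fence with about 16 N. I then repeated the arc without letting go and dragged the die over onto the plate. I slid it to the fence and pressed it there with about 16 N.
- **Position against the fence:** In the top view the boundary between fence and die reads x = 48 to 50 mm along the die's length (fence face is at 48 mm). One column gave a stray reading on a fence screw.
- **Squareness:** In the top view the far screw row is 0.15° from the plate's y axis. The checks did not fully agree: the short column of screws in the top view gave 1.4°, and the two rows in the scene view gave -2.4° and +1.5°. I put this down to pixel noise over short distances and went by the top view's far screw row and the fence boundary.
- **Other objects:** Before-and-after scene images differ only at the die and where the arm is or was. The arm may hide part of an orange block, so I could not check that one fully.

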